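# Refill the wash-ball canister and pin its lid

### The job

Take the steel cup from under the hanging rail, pour all eight ceramic wash balls into the clear canister, and then stand the empty cup upright on a free spot of the shelf. Then swing the canister's lid fully shut and push the locking pin from the rack down through the eyelets of the lid's tongue and of the canister's tab, so that the shaking of the machine cannot open it. Leave the spray bottle and the peg box where they are.

Things in the scene. Friction and masses are not known exactly. Their poses are not given: they have to be found in the camera images.
- cup: open stainless steel cup, upright under the rail bar, holding the 8 balls: outside radius 29 mm up to height 55 mm, then flaring to 34 mm at the rim at 85 mm; wall 3 mm, floor 5 mm. Origin: centre of its underside; z up its axis
- canister: fixed clear acrylic square canister with steel corner trims, 130 x 130 mm outside, 100 mm high, wall and floor 5 mm, open on top but for its hinged lid. Origin: centre of its underside, z up. The lid's hinge line is along y on top of the +x wall (x = 65 mm, z = 100 mm); the -x wall is the front, with the fixed steel tab
- lid (a joint): angle of the canister's wooden lid (130 x 130 x 10 mm, 0.16 kg) in rad: 0 shut flat on the rim, about 1.65 to 1.9 standing open, leaning outward past upright. Stiff, damped hinge: it stays open where it is left and sinks shut slowly by itself below about 0.9 rad. A steel tongue 34 mm wide and 6 mm thick, flush with the lid's underside, juts 36 mm beyond the lid's free edge
- lid_eye (a point): centre of the 13 mm hole (centre 18 mm beyond the lid's edge) in the lid's tongue, on the tongue's upper face; 148 mm from the hinge line; moves with the lid. With the lid shut it is 106 mm above the canister's underside, right over tab_eye
- tab_eye (a point): centre of the 13 mm hole in the steel tab (36 x 34 x 6 mm) fixed to the canister's front wall, on the tab's upper face, 84 mm above the canister's underside, 83 mm in front of the canister's centre. Axes as the canister's
- pin: locking pin standing upright in the rack: steel rod 8 mm in diameter and 45 mm long with a tapered tip, below a square wooden grip 18 x 18 mm and 40 mm tall (85 mm overall, 40 g). Origin: the rod's tip; z up the rod towards the grip; the shoulder under the grip is at z = 45 mm
- rack: fixed white plastic block, 170 (x) x 50 (y) x 40 (z) mm, with a 30 mm deep hole at x = -65 mm that holds the pin, and three grey clothes pegs standing in slots at x = -12, 23 and 58 mm, tops 95 mm above the shelf. Origin: centre of its underside
- rail: fixed steel hanging rail: a bar 16 mm thick along y, its axis 175 mm above the shelf, 280 mm between its two end posts. Origin: on the shelf under the middle of the bar; +x points away from the robot. The cup stands about under the bar, so only a tool tilted back towards the robot (-x side) can get at it
- bottle: bystander: closed teal spray bottle, 68 mm in diameter, 207 mm tall with a white spray head. Origin: centre of its underside
- pegbox: bystander: small open wooden peg box, 110 x 150 x 50 mm, with an orange dryer ball (66 mm) and some pegs in it. Origin: centre of its underside
- ball1: white ceramic wash ball, 20 mm in diameter, 12 g, one of eight in the cup. Origin: its centre
- ball2: white ceramic wash ball, 20 mm in diameter, 12 g, one of eight in the cup. Origin: its centre
- ball3: white ceramic wash ball, 20 mm in diameter, 12 g, one of eight in the cup. Origin: its centre
- ball4: white ceramic wash ball, 20 mm in diameter, 12 g, one of eight in the cup. Origin: its centre
- ball5: white ceramic wash ball, 20 mm in diameter, 12 g, one of eight in the cup. Origin: its centre
- ball6: white ceramic wash ball, 20 mm in diameter, 12 g, one of eight in the cup. Origin: its centre
- ball7: white ceramic wash ball, 20 mm in diameter, 12 g, one of eight in the cup. Origin: its centre
- ball8: white ceramic wash ball, 20 mm in diameter, 12 g, one of eight in the cup. Origin: its centre
There are look-alikes about, which are no part of the job. Of the things shaped like the cup, the stainless one is meant.

How it is judged:
By the outcome, as a careful person would: the job done as asked, in the order asked, and still so for the second after the job is handed in, with the robot touching nothing.
It also fails if it takes over 72 s, if anything falls off the work surface, if the arm or the gripper's body presses on something with over 40 N, if the wrist force passes 120 N, or if a joint passes its speed limit or range.

### The arm

A 6-joint arm with a two-finger parallel gripper is mounted at the origin on the work surface. World frame = base frame: x ahead of the robot, y to its left, z up, the work surface at z = 0. Lengths are in mm, angles in rad, forces in N, time in s.
With the tool pointing down it reaches from about 350 to 925 mm from the base axis. Payload 6.4 kg.
Tool frame: the origin (TCP) lies midway between the tips of the shut fingers; the grasp point (between the pads) lies 19 mm behind it; z points along the fingers, y is the line along which they close (so a half turn about z gives the same grasp; the last joint's range is limited). The gripper opens to 94 mm and grips with 3 to 60 N. Pads are 16 mm wide; open, the fingers measure 119 mm over their backs; the gripper's body (75 mm by 177 mm) begins 78 mm behind the grasp point.
Start: joints at [-1.352, 0.245, 1.558, -0, 1.339, -0.174], TCP at [248.81, -600.506, 205.455] pointing down, gripper open.
Joint ranges: [-3.13, 3.13], [-1.02, 2.26], [0.13, 2.54], [-0.95, 4.09], [0.21, 2.88], [-2.74, 2.74]. Speed limits (rad/s): [2.57, 2.57, 3.14, 3.14, 3.14, 3.14].

### API

Orientations are given as a rotation vector (axis times angle).
In Python, from plant import * gives the robot as it stands. The module is installed in compiled form; this text tells all that it offers.
- The arm moves only by the shell command python3 -m pendant 'ROWS' [OPENING] [FORCE]. ROWS is JSON, a list that holds one entry, the list of rows, each a list of 6 numbers: the shift along the tool's x, y, z in cm, then the turn, a rotation vector about the tool's x, y, z in degrees. In form: [[[x, y, z, wx, wy, wz], ...]]. A call has 1 to 5 rows; each row is the pose to reach, as a shift and turn from the pose commanded when the call began, along the tool's axes at that moment; what a row does not reach only later rows make up. A row lasts 1/8 s, in which the tool goes at most 62.5 mm and 10.7 degrees, less where a joint would pass 70% of its speed; a pose out of reach is approached as far as the arm can. A call with a gripper value outside its range is refused whole. OPENING is the opening, from -1 (shut) to 1 (fully open), set as the call begins (- or left out, the last holds). The fingers move at their own pace and stop on an object; FORCE is the grip in N (left out, the last holds). Time passes only in rows, so rows that repeat a pose let the fingers close. It gives the time, the measured TCP pose, the force, the opening and the grip force at its end, in the units of the state.
- state(): the state, without advancing time (a new reading comes with each control period).
- grab_frame(name): name is "scene" or "side" or "wrist"; returns a dict with "pixels" (420x560x3 uint8, red, green, blue), "z_map" (420x560 float32, mm along the optical axis (not along the pixel's ray), 0 where there is no reading), "mtx" (3x3 intrinsics, pixels), "k1" (the pictures are not rectified: a ray, as slopes to the right and down, at radius r is drawn at 1 + k1 r^2 times it, then the intrinsics apply), "camera_from_world" (4x4, takes a point from world to camera coordinates); the wrist camera has in their place "hand_eye" (4x4, takes a point from camera to tool coordinates, whose origin is the TCP and whose axes are the flange's). Camera axes: x right, y up, looking along -z (the intrinsics and any distortion apply to the point x, -y, -z); pixel columns grow to the right and rows downward; lengths in mm; the calibration is good to about 2 mm. A picture is of the moment at which its call begins: read the wrist's pose just before it.
- hand_in(): hands the job in; it is judged then, once.
The state is a dict: "t": time; "joint_pos": joint angles; "qvel": joint speeds; "effort": joint torques, N m; "ee_pos": TCP position; "orientation": TCP orientation; "contact_force": force on the tool from outside, world axes, zero at the start; "ft_torque": the same for the moment, N m; "grip_width": finger opening in mm; "grip_force": force on a finger pad.
Only numpy, scipy, OpenCV 4.12 (cv2) and the standard library are available. Lean on these libraries where they do the work, as an engineer would, in place of code of your own. Each camera call takes 0.05 s, during which the arm holds its last target. There are 200 camera calls.

## Working session

There is one attempt and no reset: what is moved stays moved. The work goes in short steps, Python scripts to look and compute and a shell command to move; the robot and the scene stay as the last step left them, time stands still between calls to the robot, and variables do not carry over. Pictures are saved under pics/ and viewed, at most 10 in all, crops included, and the job is handed in when it is done.

```bash
mkdir -p pics; cat > h.py <<'E'
import numpy as np, cv2
from scipy.spatial.transform import Rotation as R
from plant import *
def save(n,f): cv2.imwrite('pics/'+n,f['pixels'][:,:,::-1])
def T_tool(s):
    T=np.eye(4);T[:3,:3]=R.from_rotvec(s['orientation']).as_matrix();T[:3,3]=s['ee_pos'];return T
def w_from_c(f,s=None):
    return np.linalg.inv(f['camera_from_world']) if 'camera_from_world' in f else T_tool(s)@f['hand_eye']
def ray(f,u,v,s=None):
    K=np.array(f['mtx']);d=np.array([f['k1'],0,0,0,0],float)
    p=cv2.undistortPoints(np.array([[[u,v]]],float),K,d)[0,0]
    T=w_from_c(f,s);return T[:3,3],T[:3,:3]@np.array([p[0],-p[1],-1])
def atz(f,u,v,z,s=None):
    o,d=ray(f,u,v,s);return o+d*(z-o[2])/d[2]
def dep(f,u,v,s=None):
    o,d=ray(f,u,v,s);return o+d*f['z_map'][int(round(v)),int(round(u))]
def cloud(f,s=None):
    K=np.array(f['mtx']);d=np.array([f['k1'],0,0,0,0],float)
    uu,vv=np.meshgrid(np.arange(560.),np.arange(420.))
    p=cv2.undistortPoints(np.stack([uu,vv],-1).reshape(-1,1,2),K,d).reshape(420,560,2)
    z=f['z_map'][...,None];T=w_from_c(f,s)
    return np.concatenate([p[...,:1]*z,-p[...,1:]*z,-z],-1)@T[:3,:3].T+T[:3,3]
def proj(f,P,s=None):
    T=np.linalg.inv(w_from_c(f,s));c=T[:3,:3]@np.array(P)+T[:3,3];x,y=c[0]/-c[2],-c[1]/-c[2]
    k=1+f['k1']*(x*x+y*y);K=np.array(f['mtx']);return K[0,0]*x*k+K[0,2],K[1,1]*y*k+K[1,2]
def delta(pos,Rt):
    """shift (cm) and turn (deg) in the tool axes from present pose to pos/Rt"""
    T=T_tool(state());print('d',np.round(T[:3,:3].T@(np.array(pos)-T[:3,3])/10,2),np.round(np.degrees(R.from_matrix(T[:3,:3].T@Rt).as_rotvec()),2))
E
python3 - <<'E'
from h import *
s=state();print(s)
for n in('scene','side'):
    f=grab_frame(n);save(n+'0.png',f);np.save(n+'0.npy',f,allow_pickle=True);print(n,f['mtx'],f['k1'],np.round(w_from_c(f),2))
E
```

```text
{'t': 0.0, 'joint_pos': array([-1.35213785e+00,  2.45789441e-01,  1.55904855e+00,  1.63979999e-05,
        1.33872334e+00, -1.74072107e-01]), 'qvel': array([-4.01568755e-05,  5.57464610e-04, -2.43351931e-03,  1.65196041e-04,
       -3.25685544e-04,  1.23034221e-03]), 'effort': array([-1.14198530e-03, -4.15842211e+01, -3.14598083e+01,  6.84617646e-02,
        3.31638416e-02, -1.53703327e-04]), 'ee_pos': array([ 248.65150523, -599.88169232,  204.34257765]), 'orientation': array([-3.07928862e+00, -6.12552945e-01,  4.38507491e-05]), 'contact_force': array([-0.44153527, -0.15205825, -0.55373248]), 'ft_torque': array([ 0.02023558, -0.0007331 ,  0.0082303 ]), 'grip_force': 0.0, 'grip_width': 93.76316122087971}
scene [[477.00266328   0.         276.40565375]
 [  0.         477.00266328 205.95392443]
 [  0.           0.           1.        ]] -0.142996414447896 [[ 5.80000e-01 -5.40000e-01  6.10000e-01  1.25851e+03]
 [ 8.10000e-01  3.60000e-01 -4.60000e-01 -3.64570e+02]
 [ 2.00000e-02  7.60000e-01  6.50000e-01  8.28080e+02]
 [ 0.00000e+00  0.00000e+00  0.00000e+00  1.00000e+00]]
side [[503.07995771   0.         273.39913886]
 [  0.         503.07995771 213.60734484]
 [  0.           0.           1.        ]] -0.11264336394253414 [[ 9.80000e-01  1.10000e-01 -1.70000e-01  3.25440e+02]
 [-2.00000e-01  5.80000e-01 -7.90000e-01 -1.04333e+03]
 [ 1.00000e-02  8.10000e-01  5.90000e-01  9.95200e+02]
 [ 0.00000e+00  0.00000e+00  0.00000e+00  1.00000e+00]]
```

View pics/scene0.png

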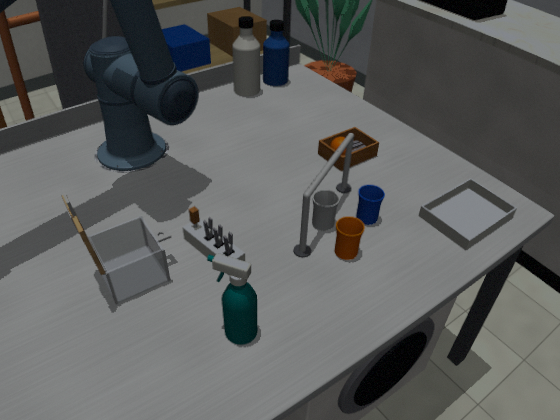

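View pics/side0.png

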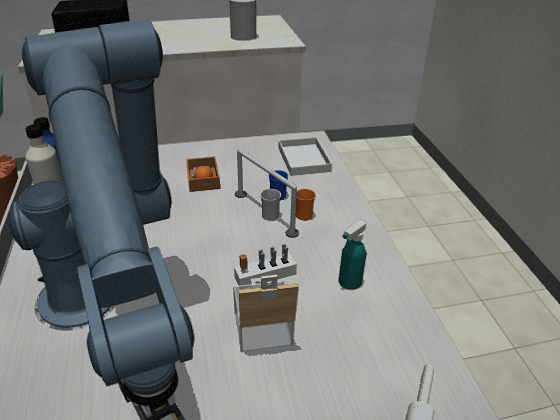

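Cups in the scene view: steel (325,210) under the rail, blue (370,205), orange (348,238). There is also a grey pot on the far counter at side (243,18). The one under the rail is the stainless cup, at side (270,205). The canister is at scene (130,260) with its tab at (164,237), and the pin is at (194,214). Next is a close crop to check this.

```bash
python3 - <<'E'
from h import *
a=np.load('scene0.npy',allow_pickle=True).item();b=np.load('side0.npy',allow_pickle=True).item()
A=cv2.resize(a['pixels'][120:310,50:390],None,fx=2.35,fy=2.35,interpolation=cv2.INTER_CUBIC)
cv2.imwrite('pics/c1.png',A[:,:,::-1])
B=cv2.resize(b['pixels'][140:360,180:380],None,fx=2.7,fy=2.7,interpolation=cv2.INTER_CUBIC)
cv2.imwrite('pics/c2.png',B[:,:,::-1])
E
```

```text
(no output)
```

View pics/c1.png

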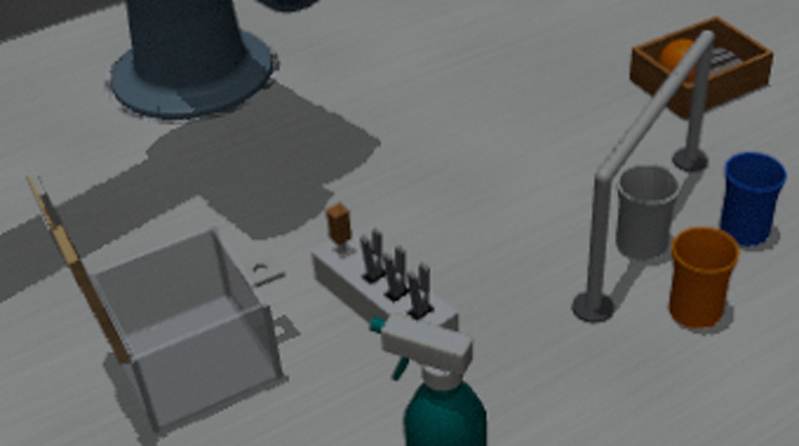

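View pics/c2.png

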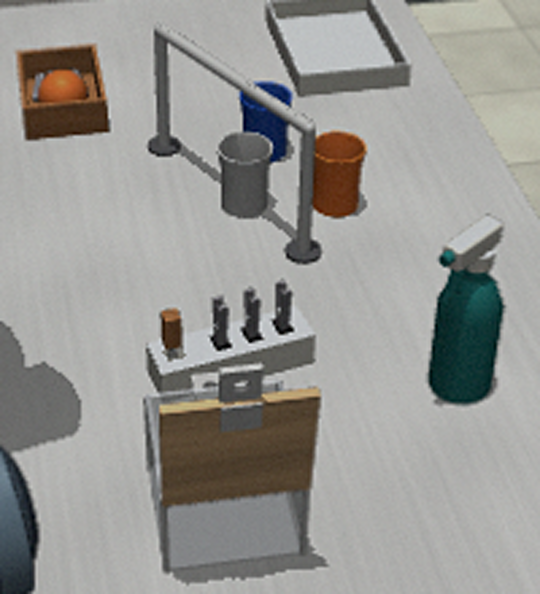

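The crop confirms the grey steel cup at c1 (647,187), directly under the bar, with the blue and orange cups outside the rail. The pin's wooden grip is at c1 (339,222). The canister's hinge is on its left side in the scene view, with the lid open.

```bash
cat >> h.py <<'E'
def tri(*rays):
    A=np.zeros((3,3));b=np.zeros(3)
    for o,d in rays:
        d=d/np.linalg.norm(d);M=np.eye(3)-np.outer(d,d);A+=M;b+=M@o
    p=np.linalg.solve(A,b);return p,max(np.linalg.norm((np.eye(3)-np.outer(d,d)/(d@d))@(p-o)) for o,d in rays)
E
python3 - <<'E'
from h import *
np.set_printoptions(suppress=True,precision=1)
a=np.load('scene0.npy',allow_pickle=True).item();b=np.load('side0.npy',allow_pickle=True).item()
S=lambda x,y:(x/2.35+50-.3,y/2.35+120-.3); D=lambda x,y:(x/2.7+180-.3,y/2.7+140-.3)
for n,p,q,z in [('cuprim',(647.5,187),(245.5,150),85),('railtop-',(603,180),(310,128),175),('railtop+',(709,38),(162,30),175),('railbase-',(593,308),(303,251),0),('railbase+',(690,160),(164,146),0),('pintop',(339,208),(171,313),95)
 ,('orange',(705,248),(339,150),85),('blue',(754,173),(267,97),85)]:
    P=S(*p);Q=D(*q);print(n,*tri(ray(a,*P),ray(b,*Q)),atz(a,*P,z),atz(b,*Q,z))
print('canister top corners')
for p in [(215,230),(267,308),(133,358),(90,275)]: print(atz(a,*S(*p),100))
print('bottom',[atz(a,*S(*p),0) for p in [(285,378),(157,438)]])
print('tab',atz(a,*S(262,268),84),'tab blob',dep(a,*S(275,277)))
for q in [(160,405),(319,391),(160,502),(302,492)]: print('lid',q,dep(b,*D(*q)))
print('tongue',dep(b,*D(228,378)))
Ca,Cb=cloud(a),cloud(b)
def box(C,f,lo,hi,col=None):
    m=np.all((C>lo)&(C<hi),-1)&(f['z_map']>0);return C[m]
C=np.concatenate([Ca.reshape(-1,3),Cb.reshape(-1,3)])
np.save('C.npy',C)
# pin grip by colour+height in each
for f,CC in((a,Ca),(b,Cb)):
    h=cv2.cvtColor(f['pixels'],cv2.COLOR_RGB2HSV);m=(h[...,0]<22)&(h[...,1]>90)&(CC[...,2]>45)&(CC[...,2]<110)
    n,l,st,ce=cv2.connectedComponentsWithStats(m.astype(np.uint8))
    for i in range(1,n):
        if st[i,4]>20:
            P=CC[l==i];print('wood',st[i],P.mean(0),P.min(0),P.max(0))
E
```

```text
cuprim [597.5 278.3  80.2] 0.8644851477587966 [602.6 273.1  85. ] [596.  272.8  85. ]
railtop- [648.2 171.1 173.7] 1.5895760517091135 [651.  168.1 175. ] [647.7 171.9 175. ]
railtop+ [520.1 422.1 174. ] 0.20201672109793994 [521.5 420.6 175. ] [519.9 420.8 175. ]
railbase- [646.2 173.1   0.3] 0.8909405484832662 [646.8 172.3   0. ] [646.2 174.8   0. ]
railbase+ [517.9 421.3   1.6] 0.6394997403389848 [517.1 422.    0. ] [518.1 424.7   0. ]
pintop [461.9 -13.8  94.3] 0.05751758159859597 [462.7 -14.2  95. ] [461.8 -14.5  95. ]
orange [707.  259.1  82.3] 1.9705403630899474 [707.3 259.3  85. ] [705.9 252.1  85. ]
blue [646.8 386.5  83.3] 0.7018759854360548 [648.9 383.8  85. ] [646.2 385.   85. ]
canister top corners
[ 429.  -133.3  100. ]
[ 554.7 -136.9  100. ]
[ 544.5 -261.7  100. ]
[ 421.3 -258.8  100. ]
bottom [array([ 553.9, -132.4,    0. ]), array([ 553.7, -264.9,    0. ])]
tab [ 487.6 -112.5   84. ] tab blob [ 499.8 -105.4   77.9]
lid (160, 405) [ 415.8 -275.9  229.1]
lid (319, 391) [ 542.9 -286.1  230.7]
lid (160, 502) [ 413.9 -259.7   96.3]
lid (302, 492) [ 539.1 -263.5   86.4]
tongue [ 468.6 -286.9  259.4]
wood [  8  58  13  18 146] [-733.5 -202.    77.2] [-746.7 -219.9   45.1] [-716.9 -182.   109.6]
wood [319 127  60  28 360] [394.6 536.7  52.3] [339.3 467.   45. ] [457.8 622.2  72.6]
wood [189 207  10  17 125] [468.2 -18.8  80.8] [455.7 -27.2  56.7] [475.1  -8.5  98.6]
wood [336 217  28  30 642] [707.1 259.9  68.1] [675.6 225.5  45.1] [741.9 295.2  88.1]
wood [187 157  32  25 350] [395.8 515.4  55.5] [341.1 462.4  45.1] [449.8 623.1  75.2]
wood [296 189  20  21 337] [707.1 258.2  68.3] [676.1 219.8  45.2] [739.2 295.5  90.7]
wood [240 254   7  15  93] [460.1 -22.9  81.9] [451.8 -29.8  55. ] [469.  -8. 100.]
wood [240 323  24   4  42] [ 440.6 -270.4  106.3] [ 415.  -273.7  101.1] [ 468.5 -267.7  109.8]
```

```bash
cat >> h.py <<'E'
from scipy.optimize import least_squares
np.set_printoptions(suppress=True,precision=2)
def RT(y,z):
    y=np.array(y,float);z=np.array(z,float);y/=np.linalg.norm(y);z/=np.linalg.norm(z);return np.stack([np.cross(y,z),y,z],1)
XR=np.array([.89,.455,0]);YR=np.array([-.455,.89,0])
def Rg(th,xh=XR):
    th=np.radians(th);yh=np.array([-xh[1],xh[0],0]);return RT(yh,np.sin(th)*xh-np.array([0,0,np.cos(th)]))
E
python3 - <<'E'
from h import *
C=np.load('C.npy')
m=(np.hypot(C[:,0]-599,C[:,1]-275)<45)&(C[:,2]>12)&(C[:,2]<52);P=C[m]
r=least_squares(lambda c:np.hypot(P[:,0]-c[0],P[:,1]-c[1])-29,[599,275],loss='soft_l1');print('cup',r.x,len(P),np.abs(r.fun).mean())
m=(np.hypot(C[:,0]-599,C[:,1]-275)<45)&(C[:,2]>60)&(C[:,2]<120);print('cup top z',np.percentile(C[m][:,2],[90,99]))
# lid: plane points of wood
m=(C[:,0]>380)&(C[:,0]<580)&(C[:,1]>-330)&(C[:,1]<-250)&(C[:,2]>120)&(C[:,2]<235);P=C[m];c=P.mean(0);n=np.linalg.svd(P-c)[2][2];print('lid plane',c,n,len(P))
m=(C[:,0]>380)&(C[:,0]<700)&(C[:,1]>-90)&(C[:,1]<80)&(C[:,2]>34)&(C[:,2]<44);P=C[m];print('rack',cv2.minAreaRect(P[:,:2].astype(np.float32)),len(P))
c=np.array([*r.x,40]);
for back in (130,0): print(back,c-back*Rg(60)[:,2]+19*Rg(60)[:,2])
T=T_tool(state());print(T[:3,:3]); delta([249,-600,450],T[:3,:3])
E
python3 -m pendant '[[[0,0,-6,0,0,0],[0,0,-12,0,0,0],[0,0,-18,0,0,0],[0,0,-24,0,0,0]]]' 1
python3 - <<'E'
from h import *
print(state()['joint_pos']);delta([440,120,330],Rg(60))
E
```

```text
cup [596.9  279.02] 491 1.5407041807880246
cup top z [85.22 87.64]
lid plane [ 485.99 -280.93  184.46] [-0.01 -0.99 -0.1 ] 2325
rack ((525.8894653320312, -5.114292144775391), (172.9932403564453, 56.3946533203125), 9.96130084991455) 1368
130 [511.31 235.27  95.52]
0 [611.55 286.51  30.5 ]
[[ 0.92  0.38 -0.  ]
 [ 0.38 -0.92  0.  ]
 [ 0.   -0.   -1.  ]]
d [  0.03  -0.03 -24.55] [0. 0. 0.]
t: 0.6
ee_pos: [248.7, -600.1, 446.9]
orientation: [-3.08, -0.613, -0.0]
contact_force: [0.7, -1.4, -0.1]
grip_width: 94.0
grip_force: 0.0
[-1.35  0.16  1.22  0.    1.76 -0.17]
d [ 45.23 -59.19  11.74] [ 87.96  -3.45 152.42]
```

```bash
python3 -m pendant '[[[4.2,-3.6,0,0,0,-10.5],[8.4,-7.2,0,0,0,-21],[12.6,-10.8,0,0,0,-31.5],[16.8,-14.4,0,0,0,-42],[21,-18,0,0,0,-52.5]]]'
python3 - <<'E'
from h import *
print(state()['joint_pos']);delta([480,-100,440],T_tool(state())[:3,:3]@R.from_euler('z',-52.5,degrees=True).as_matrix());delta([440,120,330],Rg(60))
E
```

```text
t: 1.23
ee_pos: [374.4, -352.0, 445.0]
orientation: [-2.486, -1.919, -0.0]
contact_force: [0.9, -0.3, 0.0]
grip_width: 94.2
grip_force: 0.0
[-0.98 -0.17  1.56  0.    1.75 -0.72]
d [27.06  3.84  0.51] [ -0.    0.  -52.5]
d [47.32 -5.6  11.52] [ -67.56  -30.31 -117.1 ]
```

```bash
python3 -m pendant '[[[5,0,0,0,0,-10.5],[10,0,0,0,0,-21],[15,1,0,0,0,-31.5],[20,2,0,0,0,-42],[26,3,0,0,0,-52.5]]]'
python3 - <<'E'
from h import *
print(state()['joint_pos']);delta([440,140,330],Rg(60))
E
```

```text
t: 1.85
ee_pos: [470.5, -109.0, 445.0]
orientation: [-1.382, -2.821, 0.0]
contact_force: [0.7, 0.1, 0.4]
grip_width: 93.8
grip_force: 0.0
[-0.46 -0.24  1.62 -0.    1.76 -1.12]
d [21.54 12.85 11.5 ] [-41.24 -49.79 -71.45]
```

```bash
python3 -m pendant '[[[3,2,1.5,-4.2,-5.1,-7.3],[6,4,3,-8.4,-10.2,-14.6],[9,6,4.5,-12.6,-15.3,-21.9],[11,7,6,-16.8,-20.4,-29.2],[12,8,7,-21,-25.5,-36.5]]]'
python3 - <<'E'
from h import *
print(state()['joint_pos']);delta([440,140,330],Rg(60))
E
```

```text
t: 2.48
ee_pos: [460.1, 34.9, 374.6]
orientation: [0.328, 2.561, 0.173]
contact_force: [0.4, 0.1, 0.4]
grip_width: 93.7
grip_force: 0.0
[-0.31 -0.74  2.15  0.23  1.21 -1.65]
d [6.71 8.87 3.27] [-20.27 -24.16 -34.78]
```

```bash
python3 -m pendant '[[[1.5,2,0.6,-4.2,-5.1,-7.3],[3,4,1.2,-8.4,-10.2,-14.6],[4.5,6,2,-12.6,-15.3,-21.9],[6,8,2.7,-16.8,-20.4,-29.2],[6.7,8.9,3.3,-20.3,-24.2,-34.8]]]'
python3 - <<'E'
from h import *
print(state()['joint_pos']);delta([503,232,110],Rg(60));delta([503,232,110],Rg(50))
E
```

```text
t: 3.1
ee_pos: [455.6, 142.2, 328.5]
orientation: [-0.496, 2.054, 0.289]
contact_force: [-0.4, -0.0, 0.3]
grip_width: 94.1
grip_force: 0.0
[-0.35 -1.02  2.51  0.86  1.   -2.64]
d [14.68  5.74 18.22] [ 0.24 -0.31 -0.09]
d [14.68  5.74 18.22] [ 0.25  9.69 -0.07]
```

```bash
python3 -m pendant '[[[3,1.2,3.6,0,0,0],[6,2.3,7.2,0,0,0],[9,3.5,11,0,0,0],[12,4.6,15,0,0,0],[14.7,5.7,18.2,0,0,0]]]'
python3 - <<'E'
from h import *
s=state();print(s['joint_pos']);delta([503,232,110],Rg(60))
delta(np.array([597,279,40])+19*Rg(60)[:,2],Rg(60))
f=grab_frame('wrist');save('w1.png',f);np.save('w1.npy',dict(f=f,s=s),allow_pickle=True)
E
```

```text
t: 3.72
ee_pos: [470.0, 245.0, 174.1]
orientation: [-0.471, 2.122, 0.248]
contact_force: [-0.2, -0.5, 0.4]
grip_width: 94.1
grip_force: 0.0
[ 0.13 -0.51  2.54  1.01  0.3  -2.74]
d [ 3.96 -2.55  5.61] [-1.86 -3.92 -1.  ]
d [ 3.78 -2.18 20.12] [-1.86 -3.92 -1.  ]
```

View pics/w1.png

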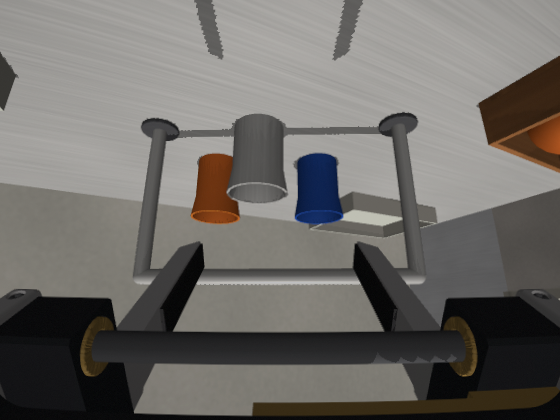

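The wrist view is upside down. It shows the steel cup at (258,160) in front of the blue (317,190) and orange (215,190) cups, with the bar at row 277. The wrist is near its joint limits, so I'll use a gentler tilt of 45° and a heading of 15°.

```bash
cat >> h.py <<'E'
def hd(a): a=np.radians(a);return np.array([np.cos(a),np.sin(a),0])
E
python3 - <<'E'
from h import *
G=Rg(45,hd(15));c=np.array([597,279,40]);print(c+(19-110)*G[:,2]);delta(c+(19-110)*G[:,2],G)
E
```

```text
[534.85 262.35 104.35]
d [ 1.97 -1.31  9.35] [ 7.75 10.93  6.49]
```

```bash
python3 -m pendant '[[[0,0,1,3.9,5.5,3.2],[0.5,-0.5,3,7.8,10.9,6.5],[1,-1,6,7.8,10.9,6.5],[2,-1.3,9.3,7.8,10.9,6.5],[2,-1.3,9.3,7.8,10.9,6.5]]]'
python3 - <<'E'
from h import *
s=state();print(s['joint_pos'],s['ee_pos']);G=Rg(45,hd(15));c=np.array([597,279,40]);delta(c+(19-110)*G[:,2],G)
delta(c+19*G[:,2],G)
f=grab_frame('wrist');K=cloud(f,s);m=(K[...,2]>10)&(K[...,2]<95)&(np.hypot(K[...,0]-597,K[...,1]-279)<50);P=K[m]
b=P[P[:,2]<52];r=least_squares(lambda c:np.hypot(b[:,0]-c[0],b[:,1]-c[1])-29,[597,279],loss='soft_l1');print('cup',r.x,len(b),np.abs(r.fun).mean(),P[:,2].max())
E
```

```text
t: 4.4
ee_pos: [536.3, 259.3, 118.2]
orientation: [-0.305, 2.354, 0.121]
contact_force: [-0.0, 0.3, -0.7]
grip_width: 94.2
grip_force: 0.0
[ 0.26 -0.11  2.27 -0.03  0.21 -1.54] [536.29 259.25 118.16]
d [1.01 0.34 0.95] [-0.27 -0.83 -0.14]
d [ 0.85  0.39 11.95] [-0.27 -0.83 -0.14]
cup [596.4  278.56] 2405 0.37809916612779265 84.2825524779327
```

```bash
python3 - <<'E'
from h import *
G=Rg(40,hd(18));c=np.array([596.5,278.7,37])
delta(c+(19-90)*G[:,2],G);delta(c+19*G[:,2],G)
E
```

```text
d [0.58 0.1  3.1 ] [-2.28  4.13 -2.4 ]
d [ 1.24  0.45 12.07] [-2.28  4.13 -2.4 ]
```

```bash
python3 -m pendant '[[[0.3,0,1.5,-1.1,2,-1.2],[0.6,0.1,3.1,-2.3,4.1,-2.4],[0.8,0.2,6,-2.3,4.1,-2.4],[1,0.3,9,-2.3,4.1,-2.4],[1,0.3,9,-2.3,4.1,-2.4]]]'
python3 - <<'E'
from h import *
s=state();print(s['joint_pos'],s['ee_pos'])
G=Rg(40,hd(18));c=np.array([596.5,278.7,37]);delta(c+19*G[:,2],G)
E
```

```text
t: 5.08
ee_pos: [590.5, 274.2, 57.9]
orientation: [-0.389, 2.435, 0.145]
contact_force: [-0.0, -0.5, 0.4]
grip_width: 94.1
grip_force: 0.0
[ 0.24  0.16  2.1   0.27  0.21 -1.89] [590.45 274.25  57.91]
d [0.73 0.21 3.97] [ 0.38 -0.96  0.  ]
```

```bash
python3 - <<'E'
from h import *
G=Rg(36,hd(24));c=np.array([596.5,278.7,37]);delta(c+19*G[:,2],G)
E
```

```text
d [0.87 0.33 3.97] [-3.27  3.05 -4.75]
```

```bash
python3 -m pendant '[[[0.2,0.1,1,-1.5,1.5,-2.4],[0.4,0.2,2,-3.3,3.1,-4.8],[0.7,0.3,3.2,-3.3,3.1,-4.8],[0.9,0.3,4,-3.3,3.1,-4.8],[0.9,0.3,4,-3.3,3.1,-4.8]]]'
python3 - <<'E'
from h import *
s=state();print(s['joint_pos'],s['ee_pos'])
G=Rg(36,hd(24));c=np.array([596.5,278.7,37]);delta(c+19*G[:,2],G)
E
python3 -m pendant '[[[0,0,0,0,0,0],[0,0,0,0,0,0],[0,0,0,0,0,0],[0,0,0,0,0,0]]]' -0.2 25
python3 -m pendant '[[[0,0,0,0,0,0],[0,0,0,0,0,0],[0,0,0,0,0,0]]]' -0.6 25
```

```text
t: 5.7
ee_pos: [605.5, 283.6, 20.5]
orientation: [-0.527, 2.468, 0.171]
contact_force: [0.3, -0.5, 1.4]
grip_width: 93.7
grip_force: 0.0
[ 0.22  0.27  2.03  0.5   0.25 -2.22] [605.47 283.64  20.49]
d [-0.14 -0.09 -0.04] [ 0.07 -0.09  0.09]
t: 6.2
ee_pos: [606.6, 283.6, 21.7]
orientation: [-0.527, 2.466, 0.17]
contact_force: [0.0, -0.2, 0.7]
grip_width: 58.4
grip_force: 25.0
t: 6.58
ee_pos: [606.6, 283.6, 21.7]
orientation: [-0.527, 2.466, 0.171]
contact_force: [-0.3, -1.1, 2.3]
grip_width: 58.2
grip_force: 25.0
```

```bash
python3 - <<'E'
from h import *
s=state();M=T_tool(s)[:3,:3]
for w in [(0,0,20),(-60*.89,-60*.455,25),(-120*.89,-120*.455,30),(-145*.89,-145*.455,60),(-150*.89,-150*.455,110)]: print(M.T@np.array(w)/10)
E
```

```text
[-1.18 -0.   -1.62]
[ 3.37 -0.31 -5.54]
[ 7.92 -0.62 -9.47]
[  8.18  -0.75 -13.36]
[  5.64  -0.78 -17.7 ]
```

```bash
python3 -m pendant '[[[-1.2,0,-1.6,0,0,0],[3.4,-0.3,-5.5,0,0,0],[7.9,-0.6,-9.5,0,0,0],[8.2,-0.7,-13.4,0,0,0],[5.6,-0.8,-17.7,0,0,0]]]'
python3 - <<'E'
from h import *
s=state();print(s['joint_pos'],s['ee_pos'])
C=np.load('C.npy')
a=np.load('scene0.npy',allow_pickle=True).item();Ca=cloud(a)
print('canister steel-ish z',[Ca[int(v/2.35+119.7),int(u/2.35+49.7)] for u,v in[(215,230),(267,308),(133,358),(270,277)]])
# target mid pose: rotate heading to 0 with tilt 30 at (520,0,330)
delta([540,20,330],Rg(20,hd(0)))
E
```

```text
t: 7.2
ee_pos: [468.8, 214.5, 128.0]
orientation: [-0.527, 2.475, 0.172]
contact_force: [2.0, 0.8, -1.4]
grip_width: 58.4
grip_force: 25.0
[ 0.11 -0.36  2.38  0.36  0.55 -2.14] [468.8  214.45 128.  ]
canister steel-ish z [array([ 426.11, -132.66,   99.32]), array([ 550.82, -135.97,   98.55]), array([ 543.7 , -262.15,   99.67]), array([ 501.76, -112.14,   84.93])]
d [-10.58 -20.62 -17.32] [11.35 15.23 21.33]
```

```bash
python3 - <<'E'
from h import *
g=np.array([500,20,340]);G=Rg(10,hd(18));delta(g+19*G[:,2],G)
E
```

```text
d [ -7.36 -19.02 -18.53] [ 2.48 25.45  5.62]
```

```bash
python3 -m pendant '[[[-1,-2,-4,0.5,5,1],[-3,-6,-8,1,10,2],[-4.5,-10,-12,1.5,15,3],[-6,-15,-15,2,20,4.5],[-7.4,-19,-18.5,2.5,25.5,5.6]]]'
python3 - <<'E'
from h import *
s=state();print(s['joint_pos'],s['ee_pos'])
g=np.array([432,-192,320]);G=Rg(-10,hd(18));delta(g+19*G[:,2],G)
E
```

```text
t: 7.82
ee_pos: [505.8, 20.3, 325.2]
orientation: [-0.462, 2.929, 0.04]
contact_force: [-0.1, -0.1, -3.1]
grip_width: 58.0
grip_force: 25.0
[-0.24 -0.3   1.88  0.09  1.4  -2.13] [505.83  20.35 325.16]
d [ 14.1  -17.93  -0.09] [-0.06 20.21 -0.06]
```

```bash
python3 -m pendant '[[[3,-4,0,0,5,0],[6,-8,0,0,10,0],[9,-12,0,0,15,0],[12,-15,0,0,20,0],[14.1,-18,0,0,20,0]]]'
python3 - <<'E'
from h import *
s=state();print(s['joint_pos'],s['ee_pos'])
g=np.array([432,-192,175]);G=Rg(-18,hd(18));delta(g+19*G[:,2],G)
E
```

```text
t: 8.45
ee_pos: [429.7, -192.7, 297.9]
orientation: [0.467, -2.938, 0.038]
contact_force: [0.2, 0.0, -1.3]
grip_width: 58.2
grip_force: 25.0
[-0.58 -0.16  1.82 -0.13  1.59 -2.47] [ 429.67 -192.68  297.91]
d [-2.02 -0.02 13.96] [0.03 8.36 0.08]
```

```bash
python3 -m pendant '[[[-0.6,0,4,0,2,0],[-1.2,0,8,0,4,0],[-2,0,12,0,8,0],[-2,0,14,0,8.4,0]]]'
python3 - <<'E'
from h import *
s=state();print(s['joint_pos'],s['ee_pos'])
for th in (-45,-75):
  g=np.array([432,-192,165]);G=Rg(th,hd(18));delta(g+19*G[:,2],G)
s=state();f=grab_frame('scene');save('p1.png',f)
E
```

```text
t: 8.95
ee_pos: [425.8, -192.1, 155.0]
orientation: [0.445, -2.793, 0.067]
contact_force: [-0.2, 0.4, -2.1]
grip_width: 58.5
grip_force: 25.0
[-0.53  0.05  1.9  -0.24  1.41 -2.35] [ 425.79 -192.08  154.98]
d [ 0.61 -0.18  0.56] [ 0.08 26.89  0.16]
d [ 1.34 -0.18 -0.1 ] [ 0.04 56.89  0.18]
```

View pics/p1.png

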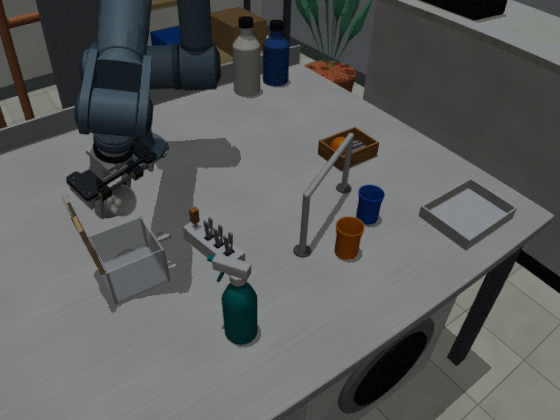

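The scene view shows the cup at (113,205) with the balls in it, held on the robot side of the canister mouth. Now I'll pour by pitching.

```bash
python3 -m pendant '[[[0.15,-0.1,0.15,0,7,0],[0.3,-0.1,0.3,0,14,0],[0.5,-0.2,0.5,0,21,0],[0.6,-0.2,0.6,0,27,0],[0.7,-0.2,0.5,0,31,0]]]'
python3 -m pendant '[[[0.2,0,0,0,5,0],[0.3,0,-0.1,0,9,0],[0.4,0,-0.2,0,13,0],[0.5,0,-0.3,0,17,0],[0.5,0,-0.3,0,20,0]]]'
python3 - <<'E'
from h import *
s=state();print(s['joint_pos'],s['ee_pos']);M=T_tool(s)[:3,:3]
print('z axis',M[:,2]);g=np.array([432,-192,165])
for th in (-75,-85):G=Rg(th,hd(18));delta(g+19*G[:,2],G)
f=grab_frame('scene');save('p2.png',f)
E
```

```text
t: 9.62
ee_pos: [420.6, -198.1, 156.4]
orientation: [0.358, -2.265, 0.166]
contact_force: [-0.7, 0.5, -2.7]
grip_width: 58.4
grip_force: 25.0
t: 10.25
ee_pos: [419.6, -198.5, 162.3]
orientation: [0.303, -1.922, 0.211]
contact_force: [-0.6, -0.4, -2.1]
grip_width: 58.5
grip_force: 25.0
[-0.34  0.57  1.57 -0.68  2.01 -2.17] [ 419.57 -198.52  162.25]
z axis [-0.89 -0.29 -0.36]
d [-0.04  0.24  0.5 ] [-0.06  6.14 -0.15]
d [0.29 0.24 0.44] [-0.04 16.14 -0.15]
```

View pics/p2.png

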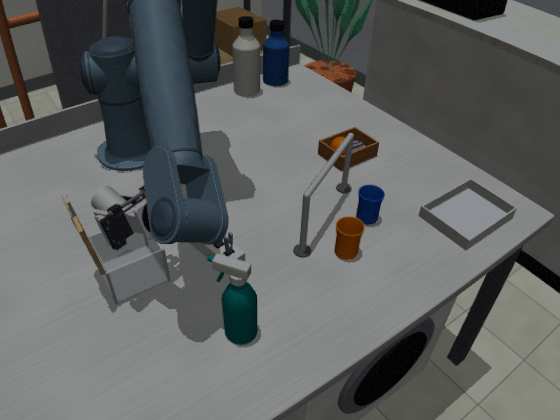

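The scene view shows the cup tipped at (110,200) above the canister. I'll pitch further and then check from the side.

```bash
python3 -m pendant '[[[0.1,0.1,0.2,0,5,0],[0.2,0.2,0.4,0,10,0],[0.3,0.2,0.4,0,16,0],[0.5,0.2,0.2,0,21,0],[0.5,0.2,0.2,0,21,0]]]'
python3 -m pendant '[[[0,0,0,0,2,0],[0,0,0,0,-2,0],[0,0,0,0,2,0],[0,0,0,0,0,0],[0,0,0,0,0,0]]]'
python3 - <<'E'
from h import *
s=state();print(s['joint_pos'],s['ee_pos'],T_tool(s)[:3,2])
a=grab_frame('scene');b=grab_frame('side');c=grab_frame('wrist')
A=cv2.resize(a['pixels'][150:310,50:200],(560,597));B=b['pixels'][230:370,200:330];B=cv2.resize(B,(240,258));W=cv2.resize(c['pixels'],(240,180))
o=np.zeros((597,800,3),np.uint8);o[:,:560]=A;o[:258,560:]=B;o[300:480,560:]=W;cv2.imwrite('pics/p3.png',o[:,:,::-1])
E
```

```text
t: 10.92
ee_pos: [414.4, -197.4, 164.6]
orientation: [0.246, -1.558, 0.247]
contact_force: [0.1, 0.7, -1.4]
grip_width: 58.5
grip_force: 25.0
t: 11.55
ee_pos: [415.3, -197.6, 166.4]
orientation: [0.245, -1.562, 0.249]
contact_force: [0.2, 0.2, -0.8]
grip_width: 58.5
grip_force: 25.0
[-0.33  0.75  1.51 -0.86  2.23 -2.19] [ 415.29 -197.56  166.38] [-0.95 -0.31 -0.  ]
```

View pics/p3.png

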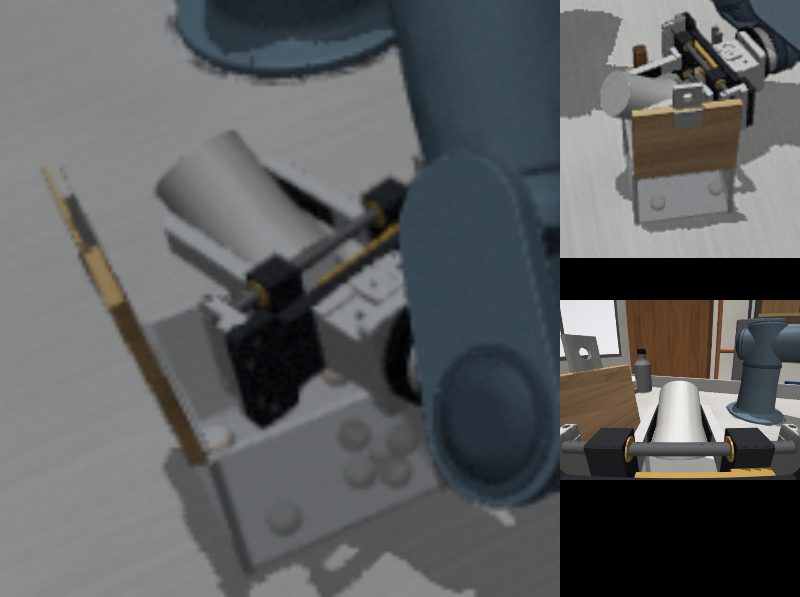

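All eight balls show in the canister in the crop: singles at (285,518), (217,437) and (335,375), and a cluster of five around (380,455). The cup is empty, so I'll back out.

```bash
python3 - <<'E'
from h import *
g=np.array([440,-185,330]);G=Rg(-40,hd(18));delta(g+19*G[:,2],G)
E
```

```text
d [14.95  0.37 -1.58] [ -0.09 -49.84  -0.13]
```

```bash
python3 -m pendant '[[[4,0,0,0,-5,0],[8,0,-0.5,0,-15,0],[12,0.2,-1,0,-25,0],[15,0.4,-1.6,0,-35,0],[15,0.4,-1.6,0,-45,0]]]'
python3 - <<'E'
from h import *
s=state();print(s['joint_pos'],s['ee_pos'])
g=np.array([480,0,340]);G=Rg(10,hd(20));delta(g+19*G[:,2],G)
E
```

```text
t: 12.32
ee_pos: [430.0, -188.4, 319.0]
orientation: [0.37, -2.345, 0.16]
contact_force: [-1.0, -1.0, -1.9]
grip_width: 58.7
grip_force: 25.0
[-0.38  0.17  1.58 -0.51  1.98 -2.33] [ 430.01 -188.4   319.  ]
d [-7.58 16.37 -7.88] [  0.19 -54.29  -2.03]
```

```bash
python3 -m pendant '[[[-1.5,3,-1.5,0,-10,0],[-3,6,-3,0,-20,-0.5],[-4.5,10,-4.5,0,-30,-1],[-6,13,-6,0,-40,-1.5],[-7.6,16.4,-7.9,0,-50,-2]]]'
python3 - <<'E'
from h import *
s=state();print(s['joint_pos'],s['ee_pos'])
g=np.array([490,190,170]);G=Rg(36,hd(25));delta(g+19*G[:,2],G)
E
```

```text
t: 12.95
ee_pos: [482.0, 2.6, 318.1]
orientation: [-0.525, 3.004, 0.039]
contact_force: [-1.0, 0.0, -0.9]
grip_width: 58.4
grip_force: 25.0
[-0.27 -0.3   1.89  0.06  1.48 -2.19] [481.96   2.63 318.14]
d [-6.63 17.3  17.21] [ -1.35 -30.54  -5.06]
```

```bash
python3 -m pendant '[[[-1.3,3.5,3,0,-6,-1],[-2.6,7,6,0,-12,-2],[-4,11,10,-0.5,-18,-3],[-5.3,15,14,-1,-25,-4],[-6.6,17.3,17.2,-1.4,-30.5,-5]]]'
python3 - <<'E'
from h import *
s=state();print(s['joint_pos'],s['ee_pos'])
G=R.from_rotvec([-0.527,2.466,.171]).as_matrix()   # grasp orientation (cup upright)
p0=np.array([606.6,283.6,21.7])   # TCP when grasped
d=np.array([575,250,0])-np.array([596.5,278.7,0])
delta(p0+d+[-40,-20,25],G);delta(p0+d+[0,0,1.5],G)
E
```

```text
t: 13.58
ee_pos: [497.0, 194.7, 151.8]
orientation: [-0.548, 2.468, 0.18]
contact_force: [0.6, 0.5, -2.0]
grip_width: 58.3
grip_force: 25.0
[ 0.04 -0.34  2.33  0.41  0.61 -2.25] [496.97 194.73 151.82]
d [ 1.22  1.57 12.08] [ 0.69 -0.29  0.71]
d [-1.04  1.68 16.59] [ 0.69 -0.29  0.71]
```

```bash
python3 -m pendant '[[[0.5,0.6,4,0.7,-0.3,0.7],[0.8,1.2,8,0.7,-0.3,0.7],[1.2,1.6,12,0.7,-0.3,0.7],[-0.2,1.65,14.6,0.7,-0.3,0.7],[-0.2,1.65,14.6,0.7,-0.3,0.7]]]'
python3 - <<'E'
from h import *
s=state();print(s['joint_pos'],s['ee_pos'])
G=R.from_rotvec([-0.527,2.466,.171]).as_matrix();p0=np.array([606.6,283.6,21.7]);d=np.array([575,250,0])-np.array([596.5,278.7,0])
delta(p0+d+[0,0,0],G)
E
```

```text
t: 14.2
ee_pos: [570.2, 245.4, 35.0]
orientation: [-0.526, 2.47, 0.17]
contact_force: [0.3, -0.1, -1.7]
grip_width: 58.7
grip_force: 25.0
[ 0.15  0.15  2.15  0.59  0.28 -2.36] [570.21 245.43  34.96]
d [-0.64  0.26  2.1 ] [-0.01 -0.21 -0.05]
```

```bash
python3 -m pendant '[[[-0.6,0.2,1.2,0,0,0],[-0.6,0.2,1.6,0,0,0],[-0.6,0.2,2,0,-0.2,0],[-0.6,0.2,2.1,0,-0.2,0]]]'
python3 - <<'E'
from h import *
s=state();print(s['joint_pos'],s['ee_pos'],s['contact_force'])
G=R.from_rotvec([-0.527,2.466,.171]).as_matrix();p0=np.array([606.6,283.6,21.7]);d=np.array([575,250,0])-np.array([596.5,278.7,0])
delta(p0+d+[0,0,0],G)
E
```

```text
t: 14.7
ee_pos: [584.8, 253.6, 22.6]
orientation: [-0.524, 2.464, 0.17]
contact_force: [1.4, -0.4, -1.7]
grip_width: 58.5
grip_force: 25.0
[ 0.17  0.21  2.11  0.63  0.25 -2.39] [584.81 253.59  22.64] [ 1.39 -0.43 -1.68]
d [-0.01  0.11  0.12] [-0.09  0.12 -0.1 ]
```

```bash
python3 -m pendant '[[[0.08,0,0.12,0,0,0],[0.08,0,0.12,0,0,0]]]'
python3 -m pendant '[[[0,0,0,0,0,0],[0,0,0,0,0,0],[0,0,0,0,0,0],[0,0,0,0,0,0]]]' 1
python3 -m pendant '[[[0,0,-2.5,0,0,0],[0,0,-5,0,0,0],[0,0,-9,0,0,0],[0,0,-13,0,0,0],[0,0,-18,0,0,0]]]'
python3 - <<'E'
from h import *
s=state();print(s['joint_pos'],s['ee_pos'])
f=grab_frame('side');K=cloud(f);g=grab_frame('scene');L=cloud(g);w=grab_frame('wrist');W=cloud(w,s)
for C in(K,L,W):
    P=C[np.hypot(C[...,0]-575,C[...,1]-250)<45]
    b=P[(P[:,2]>12)&(P[:,2]<50)]
    if len(b)>50:
        r=least_squares(lambda c:np.hypot(b[:,0]-c[0],b[:,1]-c[1])-29,[575,250],loss='soft_l1');print('cup',r.x,len(b),np.abs(r.fun).mean(),P[:,2].max())
E
```

```text
t: 14.95
ee_pos: [585.5, 253.8, 21.7]
orientation: [-0.523, 2.463, 0.17]
contact_force: [-3.0, -1.0, 2.4]
grip_width: 58.4
grip_force: 25.0
t: 15.45
ee_pos: [585.3, 253.8, 21.1]
orientation: [-0.524, 2.464, 0.17]
contact_force: [0.9, -0.4, 0.5]
grip_width: 92.8
grip_force: 0.0
t: 16.08
ee_pos: [487.2, 210.4, 167.0]
orientation: [-0.524, 2.466, 0.17]
contact_force: [0.9, -0.1, 0.9]
grip_width: 93.8
grip_force: 0.0
[ 0.09 -0.38  2.33  0.33  0.62 -2.11] [487.2  210.38 166.98]
cup [574.54 250.43] 184 2.1794742008960344 187.17563131112445
cup [575.3  249.92] 201 1.2034606932054 183.67364999049414
cup [569.57 249.31] 1695 1.043371609747042 174.1015054371878
```

```bash
cat >> h.py <<'E'
def dfrac(pos,Rt,fr):
    T=T_tool(state());v=R.from_matrix(T[:3,:3].T@Rt).as_rotvec()
    delta(pos,T[:3,:3]@R.from_rotvec(v*fr).as_matrix())
E
python3 - <<'E'
from h import *
dfrac([500,0,400],RT([1,0,0],[0,0,-1]),.46)
E
```

```text
d [ -7.54 -19.75 -22.91] [16.59 10.89 50.39]
```

```bash
python3 -m pendant '[[[-1.5,-4,-4.6,3.2,2.1,10],[-3,-8,-9.2,6.4,4.2,20],[-4.5,-12,-13.8,9.6,6.4,30],[-6,-16,-18.4,13,8.6,40],[-7.5,-19.7,-22.9,16.4,10.8,50]]]' -1 20
python3 - <<'E'
from h import *
print(state()['joint_pos']);dfrac([490,-270,410],RT([1,0,0],[0,0,-1]),.75)
E
```

```text
t: 16.85
ee_pos: [500.5, -0.7, 395.1]
orientation: [0.713, 2.676, 0.109]
contact_force: [0.7, 0.5, -0.4]
grip_width: 47.3
grip_force: 0.0
[-0.28 -0.47  1.91  0.08  1.33 -1.33]
d [-12.96 -23.64  -1.24] [14.26  9.31 44.55]
```

```bash
python3 -m pendant '[[[-2.6,-4.7,-0.2,2.9,1.9,9],[-5.2,-9.4,-0.5,5.8,3.8,18],[-7.8,-14.1,-0.7,8.6,5.7,27],[-10.4,-18.8,-1,11.5,7.5,36],[-13,-23.6,-1.2,14.3,9.3,44.6]]]'
python3 - <<'E'
from h import *
print(state()['joint_pos']);delta([486,-350,330],RT([1,0,0],[0,0,-1]))
E
```

```text
t: 17.48
ee_pos: [492.3, -270.7, 408.7]
orientation: [1.856, 2.413, 0.033]
contact_force: [0.4, 0.6, 0.3]
grip_width: 1.1
grip_force: 0.0
[-0.72 -0.12  1.58  0.03  1.59 -0.98]
d [-7.   -3.26  8.1 ] [ 4.81  3.04 14.85]
```

```bash
python3 -m pendant '[[[-3.5,-1.6,0.5,2.4,1.5,7.4],[-7,-3.3,1,4.8,3,14.9],[-7,-3.3,8.1,4.8,3,14.9],[-7,-3.3,8.1,4.8,3,14.9]]]'
python3 - <<'E'
from h import *
s=state();print(s['joint_pos'],s['ee_pos']);delta([486,-335,195],RT([1,0,0],[0,0,-1]))
f=grab_frame('wrist');np.save('w2.npy',dict(f=f,s=s),allow_pickle=True);W=cloud(f,s)
m=(f['z_map']>0)&(W[...,2]>120)&(W[...,2]<240)&(W[...,1]>-340)&(W[...,1]<-250)&(abs(W[...,0]-486)<75);P=W[m];print(len(P),np.percentile(P,[1,50,99],axis=0) if len(P) else '')
E
```

```text
t: 17.98
ee_pos: [484.5, -347.2, 324.6]
orientation: [-2.212, -2.22, -0.001]
contact_force: [-0.0, -0.1, -0.1]
grip_width: 0.5
grip_force: 0.0
[-0.81  0.05  1.56  0.    1.54 -0.82] [ 484.46 -347.23  324.61]
d [ 1.15  0.22 12.97] [-0.29 -0.33  0.2 ]
3162 [[ 417.26 -288.02  123.44]
 [ 480.3  -276.33  217.02]
 [ 542.57 -265.14  237.06]]
```

```bash
python3 -m pendant '[[[0,0.1,6.2,0,0,0],[0,0.1,12.6,0,0,0],[2,0.1,12.9,0,0,0],[4,0.1,12.9,0,0,0],[4.8,0.1,12.9,0,0,0]]]'
python3 -m pendant '[[[1,0,0,0,0,0],[2,0,0,0,0,0],[3,0,0,0,0,0],[4,0,0,0,0,0],[5,0,0,0,0,0]]]'
python3 -c "
from h import *
s=state();print(s['ee_pos'],s['contact_force'])"
```

```text
t: 18.65
ee_pos: [489.0, -300.4, 207.7]
orientation: [2.206, 2.219, 0.0]
contact_force: [0.1, 0.1, 0.1]
grip_width: 0.4
grip_force: 0.0
t: 19.27
ee_pos: [486.7, -250.2, 203.0]
orientation: [2.214, 2.222, -0.001]
contact_force: [0.3, -0.0, -0.3]
grip_width: 0.4
grip_force: 0.3
[ 486.74 -250.19  202.97] [ 0.26 -0.03 -0.26]
```

```bash
cat > lid.py <<'E'
from h import *
f=grab_frame('side');K=cloud(f);m=(abs(K[...,0]-486)<75)&(abs(K[...,1]+190)<120)&(K[...,2]>103)&(f['z_map']>0)
h=cv2.cvtColor(f['pixels'],cv2.COLOR_RGB2HSV);m&=(h[...,0]<25)&(h[...,1]>60)
P=K[m];c=P.mean(0);n=np.linalg.svd(P-c)[2][2];n*=np.sign(n[2]);print('lid',c,n,'alpha',np.arctan2(-n[1],n[2]),len(P),state()['contact_force'])
E
python3 lid.py
```

```text
lid [ 479.17 -252.53  173.16] [-0.04 -0.99  0.1 ] alpha 1.4694386828074766 2748 [0.23 1.18 0.23]
```

```bash
python3 -m pendant '[[[1.5,0,0,0,0,0],[2.8,0,0.4,0,0,0],[4.2,0,1.1,0,0,0],[5.4,0,1.8,0,0,0],[6.2,0,2.8,0,0,0]]]'; python3 lid.py
```

```text
t: 19.95
ee_pos: [486.9, -188.1, 174.4]
orientation: [2.213, 2.222, -0.0]
contact_force: [-0.3, 0.5, -0.0]
grip_width: 0.3
grip_force: 0.0
lid [ 480.32 -218.18  150.19] [-0.04 -0.83  0.55] alpha 0.9887317340819214 2904 [-0.14  1.03 -0.92]
```

```bash
python3 -m pendant '[[[0.6,0,1,0,0,0],[0.9,0,2,0,0,0],[1.2,0,3.2,0,0,0],[1.5,0,4.2,0,0,0],[1.7,0,5.2,0,0,0]]]'; python3 lid.py
```

```text
t: 20.62
ee_pos: [486.9, -172.2, 122.1]
orientation: [2.213, 2.221, -0.0]
contact_force: [0.6, 0.2, -0.2]
grip_width: 0.3
grip_force: 0.0
lid [ 480.61 -205.12  117.92] [-0.13 -0.39  0.91] alpha 0.4029700536312911 2122 [-0.85  1.37 -0.91]
```

```bash
python3 -m pendant '[[[0.5,0,0.4,0,0,0],[1,0,0.7,0,0,0],[1.5,0,1,0,0,0],[1.5,0,1.2,0,0,0],[1.5,0,1.4,0,0,0]]]'; python3 lid.py
python3 -m pendant '[[[0,0,0.1,0,0,0],[0,0,0.2,0,0,0],[0,0,0.2,0,0,0]]]'; python3 lid.py
```

```text
t: 21.3
ee_pos: [487.2, -157.1, 110.5]
orientation: [2.214, 2.222, -0.0]
contact_force: [-6.5, 5.5, 17.7]
grip_width: 0.2
grip_force: 9.1
lid [ 480.93 -204.04  116.93] [-0.08 -0.35  0.93] alpha 0.3616667059830896 2122 [-5.73  4.18 10.06]
t: 21.72
ee_pos: [487.3, -157.1, 110.4]
orientation: [2.214, 2.223, -0.0]
contact_force: [-10.0, 7.1, 24.1]
grip_width: 0.5
grip_force: 11.3
lid [ 480.5  -204.04  116.45] [-0.04 -0.29  0.96] alpha 0.29749194527241807 2117 [-10.52   7.01  22.99]
```

```bash
python3 -m pendant '[[[0,0,-4,0,0,0],[0,0,-10,0,0,0],[0,0,-16,0,0,0],[0,0,-22,0,0,0]]]' 1
python3 - <<'E'
from h import *
s=state();f=grab_frame('wrist');print(f['hand_eye'],f['mtx'],f['k1']);W=cloud(f,s)
for P in [(490,-115,106),(462,-14,95),(487,-198,110)]: print(P,proj(f,P,s))
np.save('w3.npy',dict(f=f,s=s),allow_pickle=True)
m=(W[...,2]>90)&(abs(W[...,0]-486)<60)&(W[...,1]>-260)&(W[...,1]<-140)&(f['z_map']>0)&(W[...,2]<170);P=W[m]
if len(P): c=P.mean(0);n=np.linalg.svd(P-c)[2][2];print('lid',c,n,len(P))
E
```

```text
t: 22.28
ee_pos: [485.9, -156.3, 329.0]
orientation: [2.213, 2.22, -0.0]
contact_force: [-0.0, -1.0, 0.3]
grip_width: 37.2
grip_force: 0.0
[[   0.      0.96    0.28   82.08]
 [   1.     -0.      0.     -0.79]
 [   0.      0.28   -0.96 -177.98]
 [   0.      0.      0.      1.  ]] [[312.69   0.   278.16]
 [  0.   312.69 209.91]
 [  0.     0.     1.  ]] -0.05274482862668731
(490, -115, 106) (np.float64(281.3706852646448), np.float64(151.3303583892557))
(462, -14, 95) (np.float64(258.82138257270094), np.float64(67.1619718130745))
(487, -198, 110) (np.float64(278.7543208040738), np.float64(214.72314386169987))
lid [ 486.08 -194.8   109.2 ] [-0.  0. -1.] 7251
```

```bash
python3 - <<'E'
from h import *
d=np.load('w3.npy',allow_pickle=True).item();f,s=d['f'],d['s'];W=cloud(f,s)
A=cv2.resize(f['pixels'][120:180,245:320],(500,400),interpolation=cv2.INTER_CUBIC);B=cv2.resize(f['pixels'][40:110,225:290],(300,323),interpolation=cv2.INTER_CUBIC)
o=np.zeros((400,800,3),np.uint8);o[:,:500]=A;o[:323,500:]=B;cv2.imwrite('pics/w3.png',o[:,:,::-1])
r=slice(138,166);c=slice(262,302)
np.set_printoptions(linewidth=250,precision=0);print(W[r,c,2][::2,::2])
E
```

```text
[[ -1.   1. 105. 105. 105. 106. 106. 104. 105. 107. 107. 105. 105. 105. 105.  -1.   1.  -2.  -0.  -1.]
 [ -2.   1. 106. 107. 107. 105. 106. 106. 106. 106. 105. 106. 106. 103. 105.  -1.  -1.  -0.  -1.  -1.]
 [ -1.  -2. 105. 106. 105. 105. 105. 107. 106. 104. 105. 106. 107. 104. 107.  -2.  -2.  -0.  -1.  -2.]
 [ -1.   0. 105. 105. 105. 105. 104. 105. 105. 104. 105. 106. 105. 106. 107.  -3.  -0.  -2.  -2.  -2.]
 [ -0.  -0. 105. 106. 106. 109. 105. 106. 104. 106. 105. 105. 105. 106. 105.  -1.  -0.  -2.  -0.   0.]
 [ -1.  -2. 105. 105. 105. 104.  -1.   0.  -0.  -2. 105. 105. 105. 106. 105.  -0.   0.  -1.  -2.   0.]
 [ -0.   0. 106. 105. 107. 106.  -1.  -4.   1.   0.  -1. 105. 105. 105. 104.  -1.  -2.  -1.  -1.   1.]
 [ -1.  -1. 106. 106. 106. 106.   1.  -1.  -1.  -2.  81. 105. 105. 106. 105.   1.  -1.  -1.   1.   1.]
 [ -3.  -1. 105. 105. 106. 105.  82.  82.  78.  83. 104. 104. 106. 106. 105.  -2.  -1.  -1.   0.   0.]
 [  7.   7. 104. 104. 103. 105. 106. 104. 105. 107. 105. 105. 106. 105. 104.  -1.  -2.  -2.  -2.  -2.]
 [ 44.  46. 105. 105. 105. 106. 105. 104. 104. 106. 105. 104. 106. 106. 106.  34.  33.  31.  31.  29.]
 [ 67.  67. 105. 104. 106. 105. 104. 105. 105. 106. 106. 106. 105. 105. 106.  56.  56.  55.  54.  54.]
 [ 88.  87. 105. 106. 105. 104. 104. 105. 106. 106. 104. 105. 105. 105. 104.  76.  76.  75.  75.  75.]
 [105. 106. 105. 104. 105. 105. 106. 106. 106. 105. 105. 104. 106. 105. 106.  97.  96.  95.  95.  94.]]
```

View pics/w3.png

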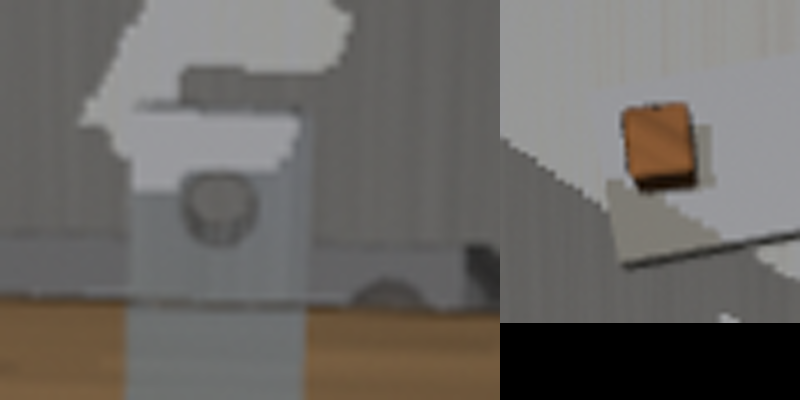

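The lid is flat at z 109, so it is shut. The eye shows at crop (219,208), image pixel (277.9,151.2). The pin's grip top is at crop (659,143), image pixel (259.5,71).

```bash
cat > pin.py <<'E'
from h import *
def pin(f,s,zt=95):
    W=cloud(f,s);h=cv2.cvtColor(f['pixels'],cv2.COLOR_RGB2HSV)
    m=(h[...,0]<22)&(h[...,1]>90)&(W[...,2]>zt-6)&(W[...,2]<zt+6)&(abs(W[...,0]-465)<40)&(abs(W[...,1]+18)<40)
    n,l,st,_=cv2.connectedComponentsWithStats(m.astype(np.uint8));i=1+np.argmax(st[1:,4]);c=max(cv2.findContours((l==i).astype(np.uint8),cv2.RETR_EXTERNAL,cv2.CHAIN_APPROX_NONE)[0],key=cv2.contourArea)[:,0]
    q=np.array([atz(f,*p,zt,s)[:2] for p in c],np.float32);return cv2.minAreaRect(q),np.median(W[l==i][:,2])
def eye(f,s,zt=106,g=(490,-115)):
    W=cloud(f,s);u,v=np.round(proj(f,(*g,zt),s)).astype(int)
    t=(abs(W[...,2]-zt)<5).astype(np.uint8);cs,hi=cv2.findContours(t,cv2.RETR_CCOMP,cv2.CHAIN_APPROX_NONE)
    for c,h in zip(cs,hi[0]):
        if h[3]>=0 and cv2.contourArea(c)>15:
            e=cv2.minAreaRect(np.array([atz(f,*p,zt,s)[:2] for p in c[:,0]],np.float32));print('hole',e)
E
python3 - <<'E'
from pin import *
d=np.load('w3.npy',allow_pickle=True).item();f,s=d['f'],d['s']
print(pin(f,s));eye(f,s);print('eye',atz(f,277.4,150.8,105.5,s),'pin',atz(f,259.1,70.6,95,s))
a=np.load('scene0.npy',allow_pickle=True).item();b=np.load('side0.npy',allow_pickle=True).item()
print(pin(a,None),pin(b,None))
delta([463,-40,230],RT([1,0.12,0],[0,0,-1]))
E
```

```text
(((462.152587890625, -17.873300552368164), (17.191898345947266, 17.266342163085938), 0.08822203427553177), np.float64(93.6778703642359))
hole ((480.9737854003906, -156.9415283203125), (6.542455196380615, 5.582364082336426), 45.53254318237305)
hole ((472.6973571777344, -156.301025390625), (6.162237644195557, 13.052932739257812), 67.95491027832031)
hole ((492.8752746582031, -158.6532745361328), (10.73073959350586, 15.572759628295898), 18.7403507232666)
hole ((485.5321350097656, -153.6055908203125), (4.6335601806640625, 7.489100456237793), 44.63676834106445)
hole ((489.74237060546875, -146.69351196289062), (15.57536506652832, 10.489047050476074), 0.17044895887374878)
hole ((499.07098388671875, -138.55271911621094), (6.173458099365234, 12.851799011230469), 16.40569496154785)
hole ((489.3451232910156, -137.27464294433594), (10.971112251281738, 11.917327880859375), 45.2437744140625)
hole ((474.0766296386719, -142.9493408203125), (19.753002166748047, 17.718896865844727), 60.62889099121094)
hole ((485.4033508300781, -114.31060791015625), (13.1267728805542, 14.43035888671875), 71.80821228027344)
eye [ 484.96 -114.4   105.5 ] pin [462.3  -17.95  95.  ]
(((466.3352355957031, -19.034751892089844), (19.623334884643555, 19.065149307250977), 5.355332374572754), np.float64(94.35564660505344)) (((459.5870361328125, -20.19466781616211), (17.772890090942383, 21.67523193359375), 8.952054023742676), np.float64(94.67082864487645))
d [11.94 -2.73 10.68] [ 0.97  0.77 -6.63]
```

```bash
python3 -m pendant '[[[4,-1,3.5,0.3,0.3,-2],[8,-2,7,0.6,0.6,-4],[11.9,-2.7,10.7,1,0.8,-6.6],[11.9,-2.7,10.7,1,0.8,-6.6]]]' -0.2 20
python3 - <<'E'
from pin import *
s=state();f=grab_frame('wrist');print(s['ee_pos'],s['grip_width'],pin(f,s))
delta([462.2,-17.9,61],RT([1,0.14,0],[0,0,-1]))
E
```

```text
t: 22.82
ee_pos: [456.9, -35.8, 216.0]
orientation: [-2.068, -2.336, 0.008]
contact_force: [-0.1, -0.7, 0.3]
grip_width: 37.6
grip_force: 0.0
[456.85 -35.81 215.97] 37.57213674360734 (((461.5334777832031, -15.522682189941406), (16.645673751831055, 17.88291358947754), 7.196348667144775), np.float64(93.40124299087859))
d [ 1.72  0.83 15.73] [-0.84 -0.61 -1.08]
```

```bash
python3 -m pendant '[[[1.8,0.7,4,-0.8,-0.6,-1.1],[1.8,0.7,9,-0.8,-0.6,-1.1],[1.8,0.7,9.5,-0.8,-0.6,-1.1],[1.8,0.7,9.5,-0.8,-0.6,-1.1]]]'
python3 - <<'E'
from pin import *
s=state();f=grab_frame('wrist');print(s['ee_pos'],s['joint_pos'],pin(f,s))
delta([462.2,-17.3,61],RT([1,0.13,0],[0,0,-1]))
E
```

```text
t: 23.38
ee_pos: [464.2, -19.6, 126.3]
orientation: [2.062, 2.365, 0.003]
contact_force: [-0.6, -0.2, 1.2]
grip_width: 37.6
grip_force: 0.0
[464.17 -19.62 126.33] [-0.29 -0.11  2.09  0.    1.16 -0.42] (((461.6037292480469, -14.65776538848877), (16.495773315429688, 18.171091079711914), 7.76087760925293), np.float64(93.44221594816098))
d [ 0.28 -0.24  6.59] [0.28 0.13 0.44]
```

```bash
python3 -m pendant '[[[0.35,-0.25,2,0.3,0.1,0.4],[0.35,-0.25,4,0.3,0.1,0.4],[0.35,-0.25,6,0.3,0.1,0.4],[0.35,-0.25,6.6,0.3,0.1,0.4]]]'
python3 -m pendant '[[[0,0,0,0,0,0],[0,0,0,0,0,0],[0,0,0,0,0,0],[0,0,0,0,0,0]]]' -0.9 20
python3 -m pendant '[[[0,0,-1.5,0,0,0],[0,0,-3,0,0,0],[0,0,-6,0,0,0],[0,0,-10,0,0,0],[0,0,-12,0,0,0]]]'
python3 - <<'E'
from pin import *
s=state();print(s['ee_pos'],s['grip_width'],s['grip_force'],s['contact_force'])
delta([485.2,-90,230],RT([1,0,0],[0,0,-1]))
E
```

```text
t: 23.92
ee_pos: [460.9, -16.0, 59.4]
orientation: [-2.071, -2.36, 0.002]
contact_force: [-0.4, 1.3, 0.8]
grip_width: 37.5
grip_force: 0.0
t: 24.42
ee_pos: [461.0, -15.7, 59.5]
orientation: [-2.071, -2.361, 0.001]
contact_force: [0.9, -0.7, 3.2]
grip_width: 18.1
grip_force: 20.0
t: 25.05
ee_pos: [460.2, -15.6, 180.6]
orientation: [-2.069, -2.36, 0.004]
contact_force: [1.3, 0.6, -0.6]
grip_width: 18.0
grip_force: 20.0
[460.24 -15.55 180.62] 17.967440339210018 19.986821115016937 [ 1.31  0.56 -0.63]
d [-7.7   1.48 -4.95] [-0.2  -0.02  7.52]
```

```bash
python3 - <<'E'
from h import *
delta([485.2,-114.6,180],T_tool(state())[:3,:3])
E
```

```text
d [-10.15   1.18   0.05] [0. 0. 0.]
```

```bash
python3 -m pendant '[[[-3,0.4,0,0,0,0],[-6,0.8,0,0,0,0],[-9,1.1,0,0,0,0],[-10.15,1.2,0.05,0,0,0],[-10.15,1.2,0.05,0,0,0]]]'
python3 -m pendant '[[[0,0,1.2,0,0,0],[0,0,1.2,0,0,0]]]'
python3 - <<'E'
from h import *
s=state();print(s['ee_pos'],T_tool(s)[:3,2])
o=np.zeros((600,800,3),np.uint8)
for i,n in enumerate(('scene','side')):
    f=grab_frame(n);u,v=proj(f,(485,-114,110));u0,v0=int(u)-20,int(v)-22;print(n,u0,v0,(u,v))
    o[:400,i*400:i*400+400]=cv2.resize(f['pixels'][v0:v0+40,u0:u0+40],(400,400),interpolation=cv2.INTER_CUBIC);np.save(n+'5.npy',f,allow_pickle=True)
w=grab_frame('wrist');u,v=proj(w,(485,-114,106),s);print(u,v,w['hand_eye'][:3,3])
o[400:,:400]=cv2.resize(w['pixels'][max(0,int(v)-30):int(v)+30,int(u)-60:int(u)+60],(400,200),interpolation=cv2.INTER_CUBIC);print(int(u)-60,int(v)-30)
np.save('w5.npy',dict(f=w,s=s),allow_pickle=True)
cv2.imwrite('pics/e5.png',o[:,:,::-1])
E
```

```text
t: 25.68
ee_pos: [484.9, -114.4, 177.4]
orientation: [-2.069, -2.357, 0.004]
contact_force: [-0.7, 0.4, -0.8]
grip_width: 18.2
grip_force: 20.0
t: 25.92
ee_pos: [484.1, -113.2, 164.0]
orientation: [-2.065, -2.358, 0.005]
contact_force: [-0.9, -0.2, 0.2]
grip_width: 17.9
grip_force: 20.0
[ 484.15 -113.19  164.  ] [-0.01  0.   -1.  ]
scene 138 202 (np.float64(158.50333267943057), np.float64(224.8660926912182))
side 237 253 (np.float64(257.86499948709184), np.float64(275.19293928973184))
280.55119818243946 227.16364667409383 [  82.17   -0.74 -177.97]
220 197
```

View pics/e5.png

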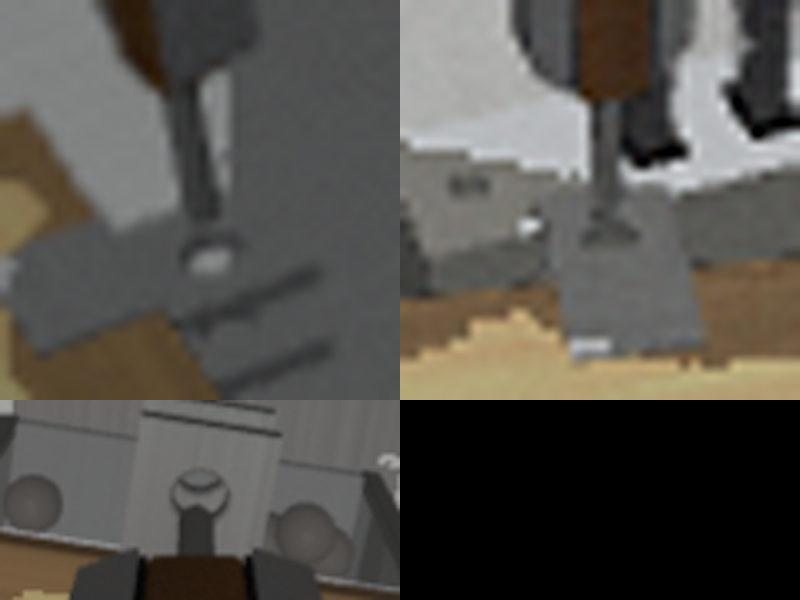

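```bash
python3 - <<'E'
from h import *
a=np.load('scene5.npy',allow_pickle=True).item();b=np.load('side5.npy',allow_pickle=True).item();d=np.load('w5.npy',allow_pickle=True).item();w,s=d['f'],d['s']
t=(158.1,223.6),(257.0,274.8);h=(158.5,227.6),(257.6,275.6)
print('tip',tri(ray(a,*t[0]),ray(b,*t[1])));print('hole',tri(ray(a,*h[0]),ray(b,*h[1])))
for z in (112,114.5): print('tip@',z,atz(a,*t[0],z),atz(b,*t[1],z))
print('hole@106',atz(a,*h[0],106),atz(b,*h[1],106),atz(w,279.5,224.4,106,s))
print('tip w',atz(w,278.8,229.8,114.5,s), 'rod axis x at shoulder')
E
```

```text
tip (array([ 482.73, -113.74,  111.74]), np.float64(0.1761993721268795))
hole (array([ 485.58, -113.96,  105.4 ]), np.float64(2.562307014848423))
tip@ 112 [ 482.83 -113.67  112.  ] [ 482.73 -114.25  112.  ]
tip@ 114.5 [ 485.53 -114.55  114.5 ] [ 482.29 -116.88  114.5 ]
hole@106 [ 488.93 -116.45  106.  ] [ 484.78 -111.17  106.  ] [ 483.86 -111.8   106.  ]
tip w [ 483.55 -113.38  114.5 ] rod axis x at shoulder
```

The crops show the rod tip just above the tongue's hole: scene tip (207,222) with hole (210,260), side tip (205,222) with hole (210,230). In the wrist crop the hole is at (200,493). They are within about 2 mm, so I'll re-measure with the arm settled.

```bash
python3 - <<'E'
from h import *
s=state();f=grab_frame('wrist');s2=state();print(s['ee_pos'],s2['ee_pos'])
# hole circle from intensity/depth: pixels inside the tongue where z<100
W=cloud(f,s);z=W[...,2]
t=(abs(z-106)<5).astype(np.uint8);u,v=np.round(proj(f,(485,-114,106),s)).astype(int)
print(u,v);sub=z[v-16:v+16,u-16:u+16];np.set_printoptions(linewidth=250,precision=0);print(sub[::1,::1].astype(int)[4:28])
E
```

```text
[ 485.24 -114.    165.52] [ 485.37 -114.15  165.73]
279 225
[[105 105 105 104 105 104 106 104 103 104 104 104 104 104 104 105 343 106 105 105 104 104 105 104 105 104 106 106 105 105 105 104]
 [104 105 105 104 104 104 105 104 104 105 105 106 104 105 105 104 103 104 104 104 104 103 106 105 105 104 104 105 104 105 104 105]
 [105 104 104 103 105 103 106 105 105 104 105 105 104 105 104 104 104 105 105 103 105 105 105 105 104 104 105 106 105 104 105 104]
 [104 104 105 104 104 104 105 103 105 105 103 104 104 105 104 105 104 105 105 105 104 105 106 103 105 104 104 104 103 104 105 104]
 [105 105 106 105 104 105 104 104 104 104 106 105 105 104 104 105 103 104 104 104 104 104 104 106 105 104 105 105 104 104 104 105]
 [105 105 105 105 104 105 104 104 104 105 105 105 104  31  30  29  30  28  28  28  25 104 105 104 104 105 105 105 106 103 104 105]
 [105 104 104 104 105 105 104 104 104 105 105 102  34  32  33  33  32  31  31  31  30  30 104 105 106 104 104 104 104 105 104 105]
 [105 104 105 103 104 105 105 106 105 105 103  78  38  36  37  37  38  36  37  34  34  33  79 103 105 106 105 104 106 105 1
[... 1404 characters left out ...]
104 104 104 104 103 104 105 105 105 105 105]
 [104 105 104 104 104 104 105 104 104 105 105 123 125 127 127 128 128 128 129 126 125 103 104 105 104 106 104 106 106 104 105 104]
 [105 106 104 105 105 105 104 105 106 106 105 124 129 130 130 130 130 131 129 128 127 105 105 106 105 105 104 105 105 104 105 105]
 [104 104 105 104 105 104 103 105 104 105 104 127 130 133 132 132 132 132 131 130 129 105 106 104 105 105 105 104 105 105 104 104]
 [104 105 105 105 104 106 106 105 106 105 104 130 132 133 135 135 135 134 133 132 131 104 104 104 104 105 106 105 105 104 105 106]
 [105 105 106 105 105 105 105 104 105 105 104 131 134 136 136 135 137 136 136 133 132 127 106 105 105 104 104 105 104 105 103 105]]
```

```bash
python3 - <<'E'
from pin import *
s=state();f=grab_frame('wrist');W=cloud(f,s);print(s['ee_pos'])
print('hole',atz(f,279.5,223.9,105,s),atz(f,279.5,217.6,105,s),atz(f,272,224,105,s),atz(f,287,224,105,s));eye(f,s)
m=(abs(W[...,0]-485)<7)&(abs(W[...,1]+114)<9)&(W[...,2]>120)&(W[...,2]<150);P=W[m]
r=least_squares(lambda c:np.hypot(P[:,0]-c[0]-c[2]*(P[:,2]-115),P[:,1]-c[1]-c[3]*(P[:,2]-115))-4,[485,-114,0,0],loss='soft_l1');print('rod at z115 x,y,slopes',r.x,len(P),np.abs(r.fun).mean())
z=f['z_map']
E
```

```text
[ 485.37 -114.15  165.73]
hole [ 485.33 -113.35  105.  ] [ 484.62 -108.07  105.  ] [ 479.35 -114.24  105.  ] [ 491.33 -112.64  105.  ]
rod at z115 x,y,slopes [ 484.94 -115.46    0.     -0.  ] 145 0.1493534067340053
```

```bash
python3 -m pendant '[[[0.1,0.04,0,0,0,0],[0.1,0.04,0.5,0,0,0],[0.1,0.04,1,0,0,0],[0.1,0.04,1.5,0,0,0],[0.1,0.04,2,0,0,0]]]'
python3 -m pendant '[[[0,0,0.5,0,0,0],[0,0,1,0,0,0],[0,0,1.5,0,0,0]]]'
```

```text
t: 26.8
ee_pos: [485.4, -113.4, 145.1]
orientation: [-2.069, -2.359, 0.004]
contact_force: [0.4, 0.7, 0.4]
grip_width: 17.9
grip_force: 20.0
t: 27.18
ee_pos: [485.4, -113.4, 130.3]
orientation: [-2.069, -2.359, 0.004]
contact_force: [0.2, -0.2, -0.5]
grip_width: 18.2
grip_force: 20.0
```

```bash
python3 -m pendant '[[[0,0,0.5,0,0,0],[0,0,1,0,0,0],[0,0,1.5,0,0,0],[0,0,1.8,0,0,0]]]'
python3 -m pendant '[[[0,0,0.1,0,0,0],[0,0,0.2,0,0,0],[0,0,0.2,0,0,0]]]'
```

```text
t: 27.68
ee_pos: [485.3, -113.4, 112.2]
orientation: [-2.069, -2.359, 0.004]
contact_force: [0.1, 0.0, 0.2]
grip_width: 18.2
grip_force: 20.0
t: 28.05
ee_pos: [485.5, -113.5, 111.0]
orientation: [-2.069, -2.36, 0.003]
contact_force: [-1.1, 0.3, 3.1]
grip_width: 18.1
grip_force: 20.0
```

```bash
python3 -m pendant '[[[0,0,0.1,0,0,0],[0,0,0.15,0,0,0]]]'
python3 -m pendant '[[[0,0,0,0,0,0],[0,0,0,0,0,0],[0,0,0,0,0,0]]]' -0.2
python3 -m pendant '[[[0,0,-3,0,0,0],[0,0,-6,0,0,0],[0,0,-10,0,0,0],[0,0,-15,0,0,0],[0,0,-18,0,0,0]]]'
python3 -m pendant '[[[0,0,0,0,0,0],[0,0,0,0,0,0]]]'
python3 - <<'E'
from pin import *
s=state();print(s['ee_pos'],s['contact_force'])
for n in('scene','side','wrist'):
    f=grab_frame(n);W=cloud(f,s if n=='wrist' else None);h=cv2.cvtColor(f['pixels'],cv2.COLOR_RGB2HSV)
    m=(abs(W[...,0]-485)<25)&(abs(W[...,1]+114)<16)&(W[...,2]>108)&(W[...,2]<170)&(h[...,0]<22)&(h[...,1]>80);P=W[m]
    print(n,len(P),np.percentile(P,[2,50,98],axis=0).tolist() if len(P) else '')
    m=(abs(W[...,0]-486)<50)&(W[...,1]>-255)&(W[...,1]<-140)&(W[...,2]>90)&(W[...,2]<140)&(f['z_map']>0);P=W[m];print(' lid z',np.percentile(P[:,2],[5,50,95]))
    P=W[np.hypot(W[...,0]-575,W[...,1]-250)<34];P=P[(P[:,2]>10)&(P[:,2]<100)];print(' cup',len(P),P[:,2].max() if len(P) else '')
    if n!='wrist':
        for q in [(462,-16,40)]: print(W[int(proj(f,q)[1]),int(proj(f,q)[0])])
    np.save(n+'9.npy',f,allow_pickle=True)
a=np.load('scene9.npy',allow_pickle=True).item()['pixels'];b=np.load('side9.npy',allow_pickle=True).item()['pixels']
o=np.zeros((600,800,3),np.uint8);o[:300,:400]=cv2.resize(a,(400,300));o[:300,400:]=cv2.resize(b,(400,300));o[300:,:400]=cv2.resize(a[180:300,80:240],(400,300));o[300:,400:]=cv2.resize(b[220:340,190:350],(400,300))
cv2.imwrite('pics/final.png',o[:,:,::-1])
E
```

```text
t: 28.3
ee_pos: [485.6, -113.5, 110.8]
orientation: [-2.068, -2.359, 0.004]
contact_force: [-6.5, 2.1, 13.4]
grip_width: 18.1
grip_force: 20.0
t: 28.68
ee_pos: [485.2, -113.3, 108.8]
orientation: [-2.069, -2.359, 0.004]
contact_force: [0.1, 0.5, -0.4]
grip_width: 37.4
grip_force: 0.0
t: 29.3
ee_pos: [486.7, -113.9, 291.8]
orientation: [-2.071, -2.362, 0.002]
contact_force: [-0.1, -0.1, 0.0]
grip_width: 38.0
grip_force: 0.0
t: 29.55
ee_pos: [485.5, -113.3, 287.3]
orientation: [-2.067, -2.357, 0.005]
contact_force: [0.0, 0.3, -1.0]
grip_width: 37.8
grip_force: 0.0
[ 485.48 -113.27  287.33] [ 0.05  0.35 -1.05]
scene 149 [[482.5496121214248, -124.5558970502008, 110.52833716411087], [493.788068988938, -116.55889806899003, 132.13650578672036], [497.41049269100523, -106.98789726438478, 148.0552479121367]]
 lid z [108.02 110.27 112.78]
 cup 558 90.10827585003767
[459.61 -15.32  39.45]
side 113 [[475.13048253017644, -126.29542919786336, 110.38577646209917], [483.72159804573664, -121.87275922573758, 134.75543107369037], [492.08125348647025, -109.47983490010984, 149.54198299420327]]
 lid z [107.42 110.44 113.58]
 cup 330 88.81768636487334
[460.65 -11.74  39.79]
wrist 353 [[477.0292789230906, -123.2510627314552, 114.26581699506673], [484.9915166318201, -111.45766268297957, 145.0851953480335], [493.3772259280986, -105.16703445340006, 146.6948558117697]]
 lid z [108.52 109.74 111.47]
 cup 0
```

Pin top is at z 146, so it is fully seated. The lid is flat at z 110, the cup is standing, and the robot is clear of everything.

```bash
python3 -c "
from plant import *
print(hand_in())"
```

```text
the job is handed in; nothing more can be done
None
```

Handed in at about 30 s on the robot's clock: the eight balls are in the canister, the empty cup stands upright on the shelf at about (575, 250) mm, and the lid is shut with the pin seated through both eyelets; the last checks used camera measurements, and no verdict was returned.

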